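# Rack the reamers in reverse order

## Task

The next class reams from the other end, so move the four reamers from the tin tray to the wooden rack, one in each black cradle, with the row in reverse: the reamer that lay leftmost in the tray goes in the rack's rightmost cradle, the next one beside it, and so on, with tray and rack both seen from the robot. Leave each one lying level and fully down in its cradle, its coloured sleeve midway between the two forks.

Things in the scene. Friction and masses are not known exactly. Their poses are not given: they have to be found in the camera images.
- tray: Tin tray, bare steel, fixed, 190 mm (x) by 274 mm (y), rim 14 mm high, on the left or right of the table. Origin: under its middle, at table height; y runs along the row (to the robot's left, give or take its yaw), x away from the robot. Holds four coloured cradles at x = 0, y = +90, +30, -30, -90 mm, in any order, each with a reamer.
- rack: Fixed brown wooden board, 190 mm (x) by 274 mm (y) by 12 mm, with four black cradles, empty at the start, at x = 0, y = +90, +30, -30, -90 mm. Origin: under its middle, at table height; y along the row (to the robot's left, give or take its yaw), x away from the robot. A reamer lying home in a cradle has its axis 57 mm above the table, parallel to x; the forks' tips are 69 mm up.
- reamer_red: Steel reamer, red sleeve, lying level, 168 mm long, about 160 g. Origin: on its axis, mid-sleeve, close to the centre of mass; x along the axis to the cutting end (away from the robot at the start). Sleeve 20 mm in diameter, 50 mm long, to grip from above across the axis; the 12 mm ends rest in the forks. Axis 48 mm above the table at the start, neighbours 60 mm apart; its roll about the axis is free.
- reamer_yellow: Steel reamer, yellow sleeve, lying level, 168 mm long, about 160 g. Origin: on its axis, mid-sleeve, close to the centre of mass; x along the axis to the cutting end (away from the robot at the start). Sleeve 20 mm in diameter, 50 mm long, to grip from above across the axis; the 12 mm ends rest in the forks. Axis 48 mm above the table at the start, neighbours 60 mm apart; its roll about the axis is free.
- reamer_blue: Steel reamer, blue sleeve, lying level, 168 mm long, about 160 g. Origin: on its axis, mid-sleeve, close to the centre of mass; x along the axis to the cutting end (away from the robot at the start). Sleeve 20 mm in diameter, 50 mm long, to grip from above across the axis; the 12 mm ends rest in the forks. Axis 48 mm above the table at the start, neighbours 60 mm apart; its roll about the axis is free.
- reamer_green: Steel reamer, green sleeve, lying level, 168 mm long, about 160 g. Origin: on its axis, mid-sleeve, close to the centre of mass; x along the axis to the cutting end (away from the robot at the start). Sleeve 20 mm in diameter, 50 mm long, to grip from above across the axis; the 12 mm ends rest in the forks. Axis 48 mm above the table at the start, neighbours 60 mm apart; its roll about the axis is free.
- cradle_red: Red cradle (black base) fixed in the tray, marking where the red reamer lay at the start. Black ones have the same shape: 116 mm long (x), 48 mm wide, 57 mm high, two forks 12 mm thick at x = +50 and -50 mm with 45 degree V grooves, 40 mm wide at the top, that centre the reamer sideways; clear between the forks. Origin: under its middle, 3 mm above the table; reamer axis 45 mm above it.
- cradle_yellow: Yellow cradle (black base) fixed in the tray, marking where the yellow reamer lay at the start. Black ones have the same shape: 116 mm long (x), 48 mm wide, 57 mm high, two forks 12 mm thick at x = +50 and -50 mm with 45 degree V grooves, 40 mm wide at the top, that centre the reamer sideways; clear between the forks. Origin: under its middle, 3 mm above the table; reamer axis 45 mm above it.
- cradle_blue: Blue cradle (black base) fixed in the tray, marking where the blue reamer lay at the start. Black ones have the same shape: 116 mm long (x), 48 mm wide, 57 mm high, two forks 12 mm thick at x = +50 and -50 mm with 45 degree V grooves, 40 mm wide at the top, that centre the reamer sideways; clear between the forks. Origin: under its middle, 3 mm above the table; reamer axis 45 mm above it.
- cradle_green: Green cradle (black base) fixed in the tray, marking where the green reamer lay at the start. Black ones have the same shape: 116 mm long (x), 48 mm wide, 57 mm high, two forks 12 mm thick at x = +50 and -50 mm with 45 degree V grooves, 40 mm wide at the top, that centre the reamer sideways; clear between the forks. Origin: under its middle, 3 mm above the table; reamer axis 45 mm above it.
Mind the look-alikes: they are no part of the job. What is shaped like the reamer_yellow but purple is not meant.

How it is judged (in metres and radians):
At the end, for the whole second after the job is handed in: Every reamer lies at rest in the black cradle at the mirrored place of the row (tray place y goes to rack place -y): its middle within 10 mm of the cradle's middle across the row direction and 15 mm lengthwise, its axis within 8 mm of 57 mm above the table and within 0.12 rad of the rack's x (((y of cradle_red in the frame of tray between 0.07 and 0.11 m and y of reamer_red in the frame of rack between -0.1 and -0.08 m) or (y of cradle_red in the frame of tray between 0.01 and 0.05 m and y of reamer_red in the frame of rack between -0.04 and -0.02 m) or (y of cradle_red in the frame of tray between -0.05 and -0.01 m and y of reamer_red in the frame of rack between 0.02 and 0.04 m) or (y of cradle_red in the frame of tray between -0.11 and -0.07 m and y of reamer_red in the frame of rack between 0.08 and 0.1 m)) and x of reamer_red in the frame of rack between -0.015 and 0.015 m and z of reamer_red in the frame of rack between 0.049 and 0.065 m and angle between the x axis of each of reamer_red, reamer_yellow, reamer_blue, reamer_green and the x axis of rack, either way round below 0.12 rad and linear speed of each of reamer_red, reamer_yellow, reamer_blue, reamer_green below 0.02 m/s and angular speed of each of reamer_red, reamer_yellow, reamer_blue, reamer_green below 0.3 rad/s and ((y of cradle_yellow in the frame of tray between 0.07 and 0.11 m and y of reamer_yellow in the frame of rack between -0.1 and -0.08 m) or (y of cradle_yellow in the frame of tray between 0.01 and 0.05 m and y of reamer_yellow in the frame of rack between -0.04 and -0.02 m) or (y of cradle_yellow in the frame of tray between -0.05 and -0.01 m and y of reamer_yellow in the frame of rack between 0.02 and 0.04 m) or (y of cradle_yellow in the frame of tray between -0.11 and -0.07 m and y of reamer_yellow in the frame of rack between 0.08 and 0.1 m)) and x of reamer_yellow in the frame of rack between -0.015 and 0.015 m and z of reamer_yellow in the frame of rack between 0.049 and 0.065 m and ((y of cradle_blue in the frame of tray between 0.07 and 0.11 m and y of reamer_blue in the frame of rack between -0.1 and -0.08 m) or (y of cradle_blue in the frame of tray between 0.01 and 0.05 m and y of reamer_blue in the frame of rack between -0.04 and -0.02 m) or (y of cradle_blue in the frame of tray between -0.05 and -0.01 m and y of reamer_blue in the frame of rack between 0.02 and 0.04 m) or (y of cradle_blue in the frame of tray between -0.11 and -0.07 m and y of reamer_blue in the frame of rack between 0.08 and 0.1 m)) and x of reamer_blue in the frame of rack between -0.015 and 0.015 m and z of reamer_blue in the frame of rack between 0.049 and 0.065 m and ((y of cradle_green in the frame of tray between 0.07 and 0.11 m and y of reamer_green in the frame of rack between -0.1 and -0.08 m) or (y of cradle_green in the frame of tray between 0.01 and 0.05 m and y of reamer_green in the frame of rack between -0.04 and -0.02 m) or (y of cradle_green in the frame of tray between -0.05 and -0.01 m and y of reamer_green in the frame of rack between 0.02 and 0.04 m) or (y of cradle_green in the frame of tray between -0.11 and -0.07 m and y of reamer_green in the frame of rack between 0.08 and 0.1 m)) and x of reamer_green in the frame of rack between -0.015 and 0.015 m and z of reamer_green in the frame of rack between 0.049 and 0.065 m); the robot touches nothing.
It also fails if it takes over 120 s, if anything falls off the work surface, if the arm or the gripper's body presses on something with over 40 N, if the wrist force passes 120 N, or if a joint passes its speed limit or range.

## Robot

A 6-joint arm with a two-finger parallel gripper is mounted at the origin on the work surface. World frame = base frame: x ahead of the robot, y to its left, z up, the work surface at z = 0. Lengths are in mm, angles in rad, forces in N, time in s.
With the tool pointing down it reaches from about 350 to 975 mm from the base axis. Payload 7.1 kg.
Tool frame: the origin (TCP) lies at the very end of the fingers, on their centre line; the grasp point (between the pads) lies 19 mm behind it; z points along the fingers, y is the line along which they close (so a half turn about z gives the same grasp; the last joint's range is limited). The gripper opens to 88 mm and grips with 3 to 60 N. Pads are 20 mm wide; open, the fingers measure 115 mm over their backs; the gripper's body (75 mm by 178 mm) begins 61 mm behind the grasp point.
Start: joints at [1.266, 0.423, 1.63, -0, 1.089, -0.019], TCP at [176.171, 599.64, 222.675] pointing down, gripper open.
Joint ranges: [-3, 3], [-0.9, 2.11], [0.09, 2.58], [-1.31, 4.45], [0.11, 2.69], [-2.54, 2.54]. Speed limits (rad/s): [2.39, 2.39, 3.01, 3.14, 3.14, 3.14].

## Interface

Orientations are given as a rotation vector (axis times angle).
In Python, from workcell import * gives the robot as it stands.
- The arm moves only by the tool step_arm, never from a script. Its argument "deltas" is a list of rows, each a list of 3 entries, a list of its own where there are three numbers: the shift along the tool's x, y, z in units of 300 mm (1.0 is 300 mm), then the turn, a rotation vector about the tool's x, y, z in units of 1.5 rad (1.0 is 1.5 rad), then the gripper command: -1 is shut, 1 is fully open, values between are in proportion. In form: [[[dx, dy, dz], [rx, ry, rz], gripper], ...]. A call has 1 to 20 rows; each row is the pose to reach, as a shift and turn from the pose commanded when the call began, along the tool's axes at that moment; what a row does not reach only later rows make up. A row lasts 1/12 s, in which the tool goes at most 41.7 mm and 7.16 degrees, less where a joint would pass 70% of its speed; a pose out of reach is approached as far as the arm can. A call with a number of a shift or a turn outside -1 to 1 is refused whole. A call with a gripper value outside its range is refused whole. The fingers move at their own pace and stop on an object; the grip force is fixed at half the most. Time passes only in rows, so rows that repeat a pose let the fingers close. It gives the time, the measured TCP pose, the force, the opening and the grip force at its end, in the units of the state.
- get_obs(): the state, without advancing time (a new reading comes with each control period).
- get_image(name): name is "scene" or "top"; returns a dict with "pixels" (400x640x3 uint8, red, green, blue), "fx", "fy", "cx", "cy" (pixels), "dist_coeffs" ([k1, k2, p1, p2, k3] as OpenCV has them; the pictures are not rectified), "T" (4x4, takes a point from camera to world coordinates). Camera axes: x right, y down, z forward; pixel columns grow to the right and rows downward; lengths in mm; the calibration is good to about 2 mm. A picture is of the moment at which its call begins. There is no depth.
- close_job(): hands the job in; it is judged then, once.
The state is a dict: "t": time; "qpos": joint angles; "qvel": joint speeds; "joint_torque": joint torques, N m; "ee_pos": TCP position; "orientation": TCP orientation; "ft_force": force on the tool from outside, world axes, zero at the start; "moment": the same for the moment, N m; "width": finger opening in mm; "grasp_force": force on a finger pad.
Only numpy, scipy, OpenCV 4.12 (cv2) and the standard library are available. Lean on these libraries where they do the work, as an engineer would, in place of code of your own. Each camera call takes 0.05 s, during which the arm holds its last target. There are 200 camera calls.

## Working session

There is one attempt and no reset: what is moved stays moved. The work goes in short steps, Python scripts to look and compute and a tool call to move; the robot and the scene stay as the last step left them, time stands still between calls to the robot, and variables do not carry over. Pictures are saved under pics/ and viewed, at most 14 in all, crops included, and the job is handed in when it is done.

Besides the shell and the picture viewer there is one more tool, called as a command line: name --argument value ..., lists and objects as JSON in quotes. step_arm: Moves the arm, as the interface text tells. Its arguments: {"type":"object","properties":{"deltas":{"type":"array","items":{"type":"array"}}},"required":["deltas"]}

```bash
mkdir -p pics
python3 - <<'E'
from workcell import *
import cv2,numpy as np,pickle
o=get_obs();print(o)
d={}
for n in("scene","top"):
    i=get_image(n);d[n]=i;cv2.imwrite(f"pics/{n}0.png",i["pixels"][:,:,::-1]);print(n,i["fx"],i["fy"],i["cx"],i["cy"],i["dist_coeffs"],np.round(i["T"],3).tolist())
pickle.dump(d,open("im0.pkl","wb"))
E
```

```text
{'t': 0.0, 'qpos': array([ 1.26601234e+00,  4.23830470e-01,  1.63070365e+00, -1.55332856e-05,
        1.08858453e+00, -1.90421807e-02]), 'qvel': array([-0.00029189,  0.00037596, -0.0001233 ,  0.00019219,  0.00074656,
        0.0005853 ]), 'joint_torque': array([ 1.42732515e-03, -5.44624472e+01, -2.73665321e+01,  6.42544683e-02,
        2.28116359e-02, -1.36364492e-04]), 'ee_pos': array([176.00425287, 599.12024889, 221.90280661]), 'orientation': array([-4.47272330e-01, -3.10935459e+00,  2.36898781e-03]), 'ft_force': array([-0.26434926,  0.21873702, -0.01520247]), 'moment': array([0.02512121, 0.04719926, 0.00945029]), 'grasp_force': 0.0, 'width': 87.78493323196105}
scene 456.79230464096594 456.79230464096594 319.55151001251346 202.2318574044753 [-0.1360695  0.         0.         0.         0.       ] [[-0.633, 0.628, -0.453, 983.716], [0.774, 0.518, -0.364, 483.206], [0.006, -0.581, -0.814, 1112.116], [0.0, 0.0, 0.0, 1.0]]
top 473.3491180375923 473.3491180375923 321.830552009794 197.07373029435416 [-0.08529693  0.          0.          0.          0.        ] [[0.029, -0.974, 0.224, 172.313], [-1.0, -0.027, 0.009, 1.111], [-0.002, -0.224, -0.975, 1090.542], [0.0, 0.0, 0.0, 1.0]]
```

View pics/top0.png

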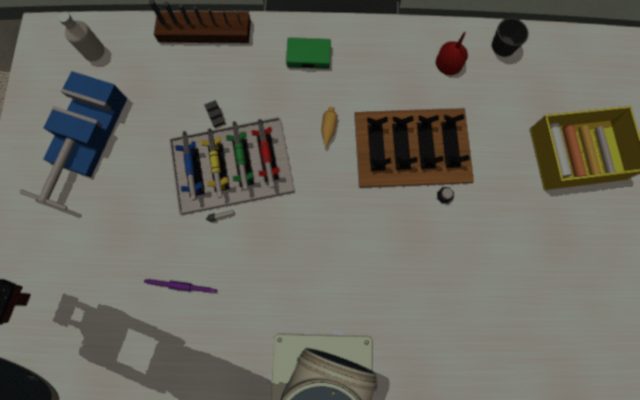

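View pics/scene0.png

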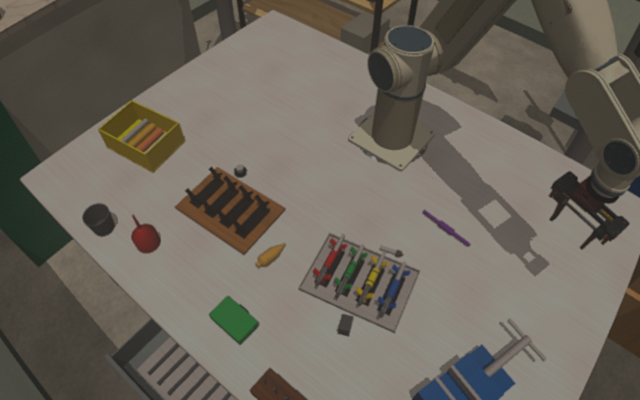

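Top picture: the tray is at (232,165) with blue (192,165), yellow (217,163), green (241,155) and red (268,152) from left to right. The empty rack is at (414,147).
Possible mix-ups: purple reamer (180,286), coloured sticks in the yellow box (590,150), grey bit (220,215), carrot (329,127). I choose the four sleeves lying in the tray's coloured cradles.

Run:
```python
import cv2,numpy as np,pickle
d=pickle.load(open("im0.pkl","rb"))
g=lambda n,x,y:cv2.resize(np.clip(d[n]["pixels"][y:y+98,x:x+133,::-1].astype(float)*1.6,0,255).astype(np.uint8),None,fx=3,fy=3,interpolation=cv2.INTER_CUBIC)
im=np.vstack([np.hstack([g("top",166,116),g("top",348,98)]),np.hstack([g("scene",294,232),g("scene",168,160)])])
cv2.imwrite("pics/crop.png",im);print(im.shape)
```

```text
(588, 798, 3)
```

View pics/crop.png

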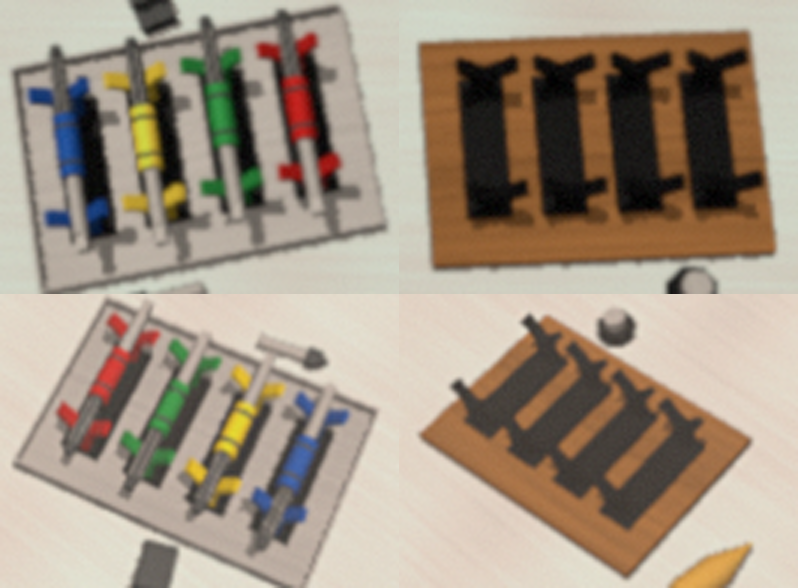

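```bash
cat > h.py <<'E'
import cv2,numpy as np,pickle
from scipy.optimize import least_squares
def proj(im,P):
    Ti=np.linalg.inv(im["T"]);K=np.array([[im["fx"],0,im["cx"]],[0,im["fy"],im["cy"]],[0,0,1.]])
    return cv2.projectPoints(np.float64(P).reshape(-1,1,3),cv2.Rodrigues(Ti[:3,:3])[0],Ti[:3,3],K,np.float64(im["dist_coeffs"]))[0].reshape(-1,2)
def world(p,L): # p=x,y,yaw
    L=np.atleast_2d(L).astype(float);c,s=np.cos(p[2]),np.sin(p[2])
    return np.c_[p[0]+c*L[:,0]-s*L[:,1],p[1]+s*L[:,0]+c*L[:,1],L[:,2]]
def tri(ims,pix): # point from several views
    return least_squares(lambda P:np.ravel([proj(i,P)[0]-q for i,q in zip(ims,pix)]),[500,0,50.]).x
E
python3 - <<'E'
from h import *
d=pickle.load(open("im0.pkl","rb"))
A=np.array
pts={"tray":{"top":A([[13,70],[338,8],[386,228],[44,291]])/3+[166,116],"scene":A([[300,294],[15,170],[108,6],[377,116]])/3+[294,232]},
"rack":{"top":A([[20,43],[349,31],[376,254],[34,268]])/3+[348,98],"scene":A([[229,282],[21,142],[149,23],[351,147]])/3+[168,160]}}
R={}
for n,z in(("tray",14),("rack",12)):
    L=A([[95,137,z],[95,-137,z],[-95,-137,z],[-95,137,z]])
    for cams in(["top"],["scene"],["top","scene"]):
        f=lambda p:np.ravel([proj(d[c],world(p,L))-pts[n][c] for c in cams])
        r=least_squares(f,[450,200 if n=="tray" else -200,0]);print(n,cams,np.round(r.x,3),np.round(r.fun,1).tolist())
    R[n]=r.x
pickle.dump(R,open("R.pkl","wb"))
# reamers: sleeve colour centroids from both views; expected from tray fit
hsv={c:cv2.cvtColor(d[c]["pixels"],cv2.COLOR_RGB2HSV) for c in d}
hue={"blue":(100,125),"yellow":(20,33),"green":(45,85),"red":(0,8)}
for k,y in zip(("blue","yellow","green","red"),(90,30,-30,-90)):
    q=[]
    w=world(R["tray"],[[0,y,48]])[0]
    for c in("top","scene"):
        e=proj(d[c],w)[0]
        h=hsv[c];m=(h[...,0]>=hue[k][0])&(h[...,0]<=hue[k][1])&(h[...,1]>110)
        yy,xx=np.nonzero(m);s=np.hypot(xx-e[0],yy-e[1])<11
        q.append(A([xx[s].mean(),yy[s].mean()]))
        print(k,c,np.round(e,1),np.round(q[-1],1),s.sum())
    print("  tray pred",w.round(1),"tri",tri([d["top"],d["scene"]],q).round(1))
for y in(90,30,-30,-90):print("rack",world(R["rack"],[[0,y,57]]).round(1))
o=d["top"]["pixels"].copy()
E
```

```text
tray ['top'] [4.92550e+02 2.29386e+02 2.27000e-01] [-0.6, -0.3, 1.7, -1.2, 0.0, -0.2, -1.1, 1.4]
tray ['scene'] [4.98090e+02 2.33959e+02 2.32000e-01] [1.5, 1.8, -1.3, -0.7, -1.2, -1.5, 0.9, -0.2]
tray ['top', 'scene'] [4.94875e+02 2.31380e+02 2.29000e-01] [-1.4, -1.1, 0.9, -2.1, -0.7, -1.3, -1.8, 0.5, 1.2, 0.3, -1.3, -2.4, -1.1, -2.8, 0.8, -1.4]
rack ['top'] [ 5.50685e+02 -2.05729e+02  7.10000e-02] [-0.5, -0.1, 0.4, -0.0, 0.5, -0.0, -0.4, 0.1]
rack ['scene'] [ 5.55617e+02 -1.99801e+02  7.10000e-02] [-0.3, 0.8, -0.6, -0.0, -0.2, -0.6, 1.2, -0.5]
rack ['top', 'scene'] [ 5.52329e+02 -2.03991e+02  7.10000e-02] [-1.2, -0.8, -0.4, -0.6, -0.2, -0.7, -1.1, -0.6, -0.6, -0.8, -0.7, -1.5, -0.4, -1.9, 0.8, -1.9]
blue top [189.1 167.2] [189.6 165.1] 153
blue scene [393.5 285.9] [393.1 287.8] 94
  tray pred [474.4 319.   48. ] tri [479.5 320.   46.2]
yellow top [214.6 162.1] [215.  161.7] 200
yellow scene [371.8 276.6] [372.3 276.5] 157
  tray pred [488.1 260.6  48. ] tri [488.2 260.4  49. ]
green top [240.1 157.1] [240.2 155.4] 155
green scene [350.6 267.5] [350.  269.4] 66
  tray pred [501.7 202.2  48. ] tri [506.3 203.1  45.6]
red top [265.5 152.1] [265.5 151.9] 212
red scene [329.8 258.5] [330.8 258.1] 129
  tray pred [515.3 143.7  48. ] tri [514.5 144.4  50.4]
rack [[ 545.9 -114.2   57. ]]
rack [[ 550.2 -174.1   57. ]]
rack [[ 554.5 -233.9   57. ]]
rack [[ 558.7 -293.8   57. ]]
```

The crop confirms the order blue, yellow, green, red from left to right. So red goes to rack +90, green to +30, yellow to -30 and blue to -90. Red is first.

```bash
cat > plan.py <<'E'
# usage: plan.py x y z yaw ; x y z yaw ...  deltas from the commanded pose (start pose in cmd.pkl); last pose becomes the command
import sys,pickle,os,numpy as np
from scipy.spatial.transform import Rotation as R
def tool(yaw): return R.from_euler("z",yaw)*R.from_euler("y",np.pi)
if os.path.exists("cmd.pkl"): p,r=pickle.load(open("cmd.pkl","rb"));r=R.from_matrix(r)
else: p,r=np.array([176.171,599.64,222.675]),R.from_rotvec([-4.47272330e-01,-3.10935459,2.37e-3])
for t in " ".join(sys.argv[1:]).split(";"):
    v=np.array(t.split(),float)
    d=np.round(r.inv().apply(v[:3]-p)/300,3);w=np.round((r.inv()*tool(v[3])).as_rotvec()/1.5,3)
    print(d.tolist(),w.tolist())
pickle.dump((p+r.apply(d*300),(r*R.from_rotvec(w*1.5)).as_matrix()),open("cmd.pkl","wb"))
E
python3 plan.py "515 144 150 0.229"
```

```text
[-1.512, -1.139, 0.244] [-0.001, -0.0, -0.343]
```

```bash
rm cmd.pkl; python3 plan.py "345 372 220 0.229";python3 plan.py "515 144 130 0.229"
```

```text
[-0.754, -0.569, 0.01] [-0.001, -0.0, -0.343]
[-0.379, -0.869, 0.3] [0.0, -0.0, -0.0]
```

step_arm --deltas '[[[-0.754, -0.569, 0.01], [-0.001, 0, -0.343], 0.1], [[-0.754, -0.569, 0.01], [-0.001, 0, -0.343], 0.1], [[-0.754, -0.569, 0.01], [-0.001, 0, -0.343], 0.1], [[-0.754, -0.569, 0.01], [-0.001, 0, -0.343], 0.1], [[-0.754, -0.569, 0.01], [-0.001, 0, -0.343], 0.1], [[-0.754, -0.569, 0.01], [-0.001, 0, -0.343], 0.1], [[-0.754, -0.569, 0.01], [-0.001, 0, -0.343], 0.1], [[-0.754, -0.569, 0.01], [-0.001, 0, -0.343], 0.1], [[-0.754, -0.569, 0.01], [-0.001, 0, -0.343], 0.1]]'

```text
t: 0.85
ee_pos: [346.0, 370.6, 219.5]
orientation: [0.352, -3.122, -0.002]
ft_force: [-0.8, 0.1, -0.4]
width: 48.5
grasp_force: 0.0
```

step_arm --deltas '[[[-0.379, -0.869, 0.3], [0, 0, 0], 0.1], [[-0.379, -0.869, 0.3], [0, 0, 0], 0.1], [[-0.379, -0.869, 0.3], [0, 0, 0], 0.1], [[-0.379, -0.869, 0.3], [0, 0, 0], 0.1], [[-0.379, -0.869, 0.3], [0, 0, 0], 0.1], [[-0.379, -0.869, 0.3], [0, 0, 0], 0.1], [[-0.379, -0.869, 0.3], [0, 0, 0], 0.1], [[-0.379, -0.869, 0.3], [0, 0, 0], 0.1], [[-0.379, -0.869, 0.3], [0, 0, 0], 0.1], [[-0.379, -0.869, 0.3], [0, 0, 0], 0.1], [[-0.379, -0.869, 0.3], [0, 0, 0], 0.1]]'

```text
t: 1.77
ee_pos: [514.2, 145.7, 129.6]
orientation: [-0.361, 3.121, 0.003]
ft_force: [-0.3, -0.8, 0.7]
width: 48.4
grasp_force: 0.0
```

```bash
cat > look.py <<'E'
import sys;from workcell import *
from h import *
n=sys.argv[1];o=get_obs();print(np.round(o["ee_pos"],1),np.round(o["orientation"],3),o["t"],np.round(o["width"],1),np.round(o["ft_force"],1))
P=o["ee_pos"] if len(sys.argv)<3 else np.array(sys.argv[2:5],float)
out=[]
for c in("top","scene"):
    i=get_image(c);e=proj(i,P)[0];x,y=int(np.clip(e[0]-66,0,507)),int(np.clip(e[1]-66,0,267))
    print(c,"TCP px",e.round(1),"crop origin",x,y)
    out.append(cv2.resize(np.clip(i["pixels"][y:y+133,x:x+133,::-1]*1.6,0,255).astype(np.uint8),None,fx=3,fy=3,interpolation=cv2.INTER_CUBIC))
cv2.imwrite(f"pics/{n}.png",np.hstack(out))
E
python3 look.py a1
```

```text
[514.2 145.7 129.6] [-3.610e-01  3.121e+00  3.000e-03] 1.7667 48.4 [-0.3 -0.8  0.7]
top TCP px [260.1 140.6] crop origin 194 74
scene TCP px [331.5 243. ] crop origin 265 176
```

View pics/a1.png

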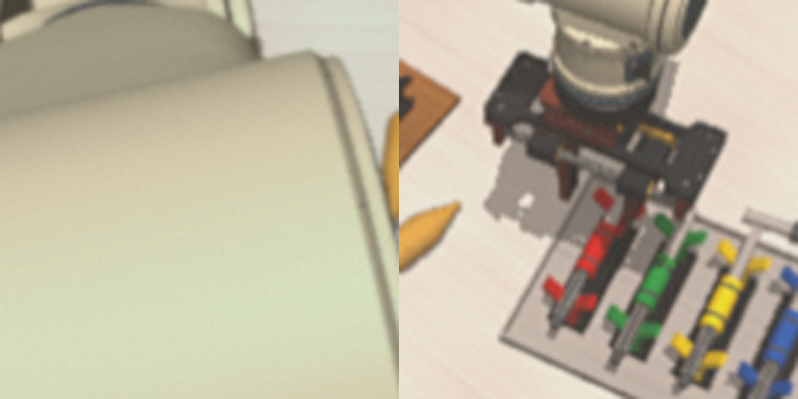

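The scene view shows the fingers at crop (566,200) and (632,225), straddling the red reamer as projected. The top view is hidden by the arm. Descend and grip.

step_arm --deltas '[[[0, 0, 0.1], [0, 0, 0], 0.1], [[0, 0, 0.2], [0, 0, 0], 0.1], [[0, 0, 0.27], [0, 0, 0], 0.1], [[0, 0, 0.31], [0, 0, 0], 0.1], [[0, 0, 0.337], [0, 0, 0], 0.1], [[0, 0, 0.337], [0, 0, 0], 0.1], [[0, 0, 0.337], [0, 0, 0], 0.1]]'

```text
t: 2.45
ee_pos: [515.2, 144.7, 28.8]
orientation: [-0.359, 3.12, 0.002]
ft_force: [-1.1, 0.2, 0.2]
width: 48.1
grasp_force: 0.0
```

```bash
python3 plan.py "515 144 29 0.229"; python3 look.py a2
```

```text
[-0.0, -0.0, 0.336] [0.0, -0.0, -0.0]
[515.2 144.7  28.8] [-3.59e-01  3.12e+00  2.00e-03] 2.45 48.1 [-1.1  0.2  0.2]
top TCP px [266.1 154.7] crop origin 200 88
scene TCP px [330.  262.1] crop origin 263 196
```

View pics/a2.png

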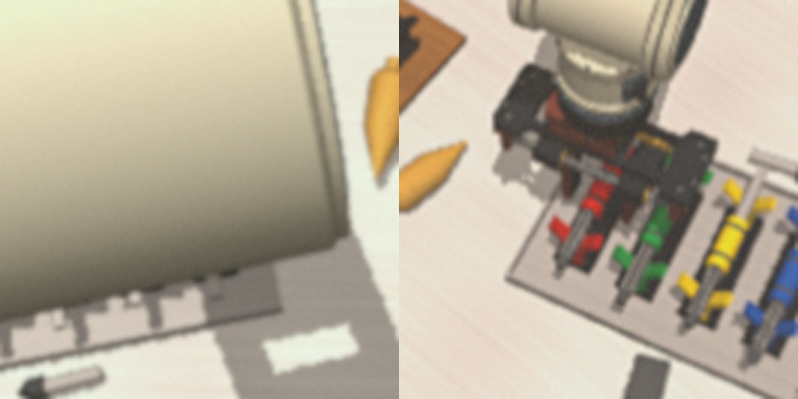

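The red sleeve at crop (598,197) lies between the fingers at (567,185) and (628,208). Closing, then lifting.

step_arm --deltas '[[[0, 0, 0], [0, 0, 0], -1], [[0, 0, 0], [0, 0, 0], -1], [[0, 0, 0], [0, 0, 0], -1], [[0, 0, 0], [0, 0, 0], -1], [[0, 0, 0], [0, 0, 0], -1], [[0, 0, 0], [0, 0, 0], -1], [[0, 0, 0], [0, 0, 0], -1], [[0, 0, 0], [0, 0, 0], -1]]'

```text
t: 3.22
ee_pos: [515.2, 143.9, 28.5]
orientation: [-0.358, 3.121, 0.002]
ft_force: [0.9, -5.3, 4.1]
width: 19.6
grasp_force: 30.0
```

step_arm --deltas '[[[0, 0, -0.05], [0, 0, 0], -1], [[0, 0, -0.15], [0, 0, 0], -1], [[0, 0, -0.25], [0, 0, 0], -1], [[0, 0, -0.35], [0, 0, 0], -1], [[0, 0, -0.4], [0, 0, 0], -1], [[0, 0, -0.4], [0, 0, 0], -1], [[0, 0, -0.4], [0, 0, 0], -1]]'

```text
t: 3.8
ee_pos: [515.0, 144.4, 148.4]
orientation: [-0.358, 3.12, 0.003]
ft_force: [-0.0, 0.3, -1.7]
width: 19.2
grasp_force: 30.0
```

```bash
python3 plan.py "515 144 149 0.229";python3 plan.py "545.9 -114.2 149 0.071"; python3 plan.py "545.9 -114.2 40 0.071"
```

```text
[-0.0, 0.0, -0.4] [0.0, -0.0, -0.0]
[0.095, -0.862, 0.0] [0.0, -0.0, 0.105]
[-0.001, 0.0, 0.363] [0.0, -0.0, 0.0]
```

step_arm --deltas '[[[0.095, -0.862, 0], [0, 0, 0.105], -1], [[0.095, -0.862, 0], [0, 0, 0.105], -1], [[0.095, -0.862, 0], [0, 0, 0.105], -1], [[0.095, -0.862, 0], [0, 0, 0.105], -1], [[0.095, -0.862, 0], [0, 0, 0.105], -1], [[0.095, -0.862, 0], [0, 0, 0.105], -1], [[0.095, -0.862, 0], [0, 0, 0.105], -1], [[0.095, -0.862, 0], [0, 0, 0.105], -1], [[0.095, -0.862, 0], [0, 0, 0.105], -1], [[0.095, -0.862, 0], [0, 0, 0.105], -1]]'

```text
t: 4.63
ee_pos: [544.8, -112.9, 146.6]
orientation: [0.113, -3.137, -0.004]
ft_force: [1.4, 0.1, -1.8]
width: 19.5
grasp_force: 30.0
```

step_arm --deltas '[[[0, 0, 0.1], [0, 0, 0], -1], [[0, 0, 0.2], [0, 0, 0], -1], [[0, 0, 0.27], [0, 0, 0], -1], [[0, 0, 0.27], [0, 0, 0], -1], [[0, 0, 0.27], [0, 0, 0], -1]]'

```text
t: 5.05
ee_pos: [544.8, -112.4, 65.9]
orientation: [0.115, -3.136, -0.004]
ft_force: [-0.7, 0.4, -0.8]
width: 19.5
grasp_force: 30.0
```

```bash
python3 look.py a3
```

```text
[ 544.8 -112.4   65.9] [ 0.115 -3.136 -0.004] 5.05 19.5 [-0.7  0.4 -0.8]
top TCP px [377.1 140.4] crop origin 311 74
scene TCP px [251.4 210.8] crop origin 185 144
```

View pics/a3.png

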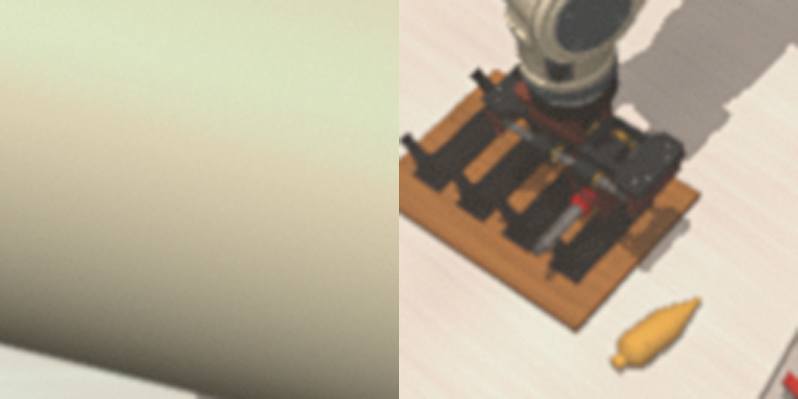

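The view shows the red reamer above the rack with its tip at crop (542,245), apparently to one side of the leftmost cradle's fork at (570,265). I'll check numerically whether that is parallax.

Run:
```python
from h import *
d=pickle.load(open("im0.pkl","rb"));R=pickle.load(open("R.pkl","rb"))["rack"]
c=lambda P:(((proj(d["scene"],P)-[185,144]+.5)*3-.5+[399,0]).round(0).tolist())
p=[544.8,-112.4,R[2]]
print("held tip px",c(world(p,[[84,0,85]])),"fork tips (x50,y+-20,z69) lines:")
for y in(90,30,-30,-90):print(y,c(world(R,[[56,y+20,69],[56,y-20,69],[56,y,57]])))
```

```text
held tip px [[536.0, 253.0]] fork tips (x50,y+-20,z69) lines:
90 [[573.0, 252.0], [540.0, 230.0], [559.0, 248.0]]
30 [[524.0, 219.0], [492.0, 199.0], [510.0, 216.0]]
-30 [[476.0, 188.0], [446.0, 168.0], [464.0, 186.0]]
-90 [[431.0, 158.0], [401.0, 139.0], [419.0, 156.0]]
```

step_arm --deltas '[[[0, 0, 0.04], [0, 0, 0], -1], [[0, 0, 0.07], [0, 0, 0], -1], [[0, 0, 0.085], [0, 0, 0], -1], [[0, 0, 0.093], [0, 0, 0], -1], [[0, 0, 0.093], [0, 0, 0], -1], [[0, 0, 0.093], [0, 0, 0], -1]]'

```text
t: 5.65
ee_pos: [545.9, -114.6, 38.9]
orientation: [-0.111, 3.139, 0.002]
ft_force: [-1.2, -3.5, -0.4]
width: 19.2
grasp_force: 30.0
```

step_arm --deltas '[[[0, 0, 0], [0, 0, 0], 0.1], [[0, 0, 0], [0, 0, 0], 0.1], [[0, 0, 0], [0, 0, 0], 0.1], [[0, 0, 0], [0, 0, 0], 0.1], [[0, 0, 0], [0, 0, 0], 0.1], [[0, 0, -0.05], [0, 0, 0], 0.1], [[0, 0, -0.15], [0, 0, 0], 0.1], [[0, 0, -0.25], [0, 0, 0], 0.1], [[0, 0, -0.35], [0, 0, 0], 0.1], [[0, 0, -0.363], [0, 0, 0], 0.1], [[0, 0, -0.363], [0, 0, 0], 0.1]]'

```text
t: 6.57
ee_pos: [547.3, -114.5, 150.0]
orientation: [-0.112, 3.135, 0.001]
ft_force: [-0.3, 0.2, -0.1]
width: 48.2
grasp_force: 0.0
```

```bash
python3 plan.py "545.9 -114.2 149 0.071";python3 plan.py "502 202.8 149 0.229"; python3 plan.py "502 202.8 29 0.229"; python3 plan.py "502 202.8 149 0.229"; python3 plan.py "550.2 -174.6 149 0.071";python3 plan.py "550.2 -174.6 39.5 0.071"
```

```text
[0.001, 0.0, -0.363] [0.0, -0.0, 0.0]
[0.07, 1.065, 0.0] [0.0, -0.0, -0.105]
[0.0, -0.0, 0.4] [0.0, -0.0, -0.0]
[0.0, -0.0, -0.4] [0.0, -0.0, -0.0]
[0.129, -1.262, 0.0] [0.0, -0.0, 0.105]
[0.0, 0.0, 0.365] [0.0, -0.0, 0.0]
```

```bash
cat > seq.py <<'E'
import pickle,subprocess,sys
from scipy.spatial.transform import Rotation as R
import numpy as np
# seq.py x0 y0 (rack start) xt yt xr yr : legs with a midway turn point
a=list(map(float,sys.argv[1:]))
r=lambda y:(R.from_euler("z",y)*R.from_euler("y",np.pi))
pickle.dump((np.array([a[0],a[1],149.]),r(.071).as_matrix()),open("cmd.pkl","wb"))
for t in((520,40,149,.229),(a[2],a[3],149,.229),(a[2],a[3],29,.229),(a[2],a[3],149,.229),(520,40,149,.071),(a[4],a[5],149,.071),(a[4],a[5],39.5,.071)):
    print(t,subprocess.run(["python3","plan.py"," ".join(map(str,t))],capture_output=True,text=True).stdout.strip())
E
python3 seq.py 545.9 -114.2 502 202.8 550.2 -174.6
```

```text
(520, 40, 149, 0.229) [0.05, 0.519, -0.0] [-0.0, 0.0, -0.105]
(502.0, 202.8, 149, 0.229) [-0.065, 0.542, -0.0] [-0.0, -0.0, -0.0]
(502.0, 202.8, 29, 0.229) [0.0, -0.0, 0.4] [-0.0, -0.0, -0.0]
(502.0, 202.8, 149, 0.229) [0.0, -0.0, -0.4] [-0.0, -0.0, -0.0]
(520, 40, 149, 0.071) [0.065, -0.542, 0.0] [-0.0, 0.0, 0.105]
(550.2, -174.6, 149, 0.071) [-0.05, -0.721, 0.0] [0.0, 0.0, -0.0]
(550.2, -174.6, 39.5, 0.071) [-0.0, 0.0, 0.365] [0.0, 0.0, -0.0]
```

```bash
python3 look.py a4 545 -114 57
```

```text
[ 547.3 -114.5  150. ] [-1.120e-01  3.135e+00  1.000e-03] 6.5667 48.2 [-0.3  0.2 -0.1]
top TCP px [377.3 141.6] crop origin 311 75
scene TCP px [251.3 212.4] crop origin 185 146
```

View pics/a4.png

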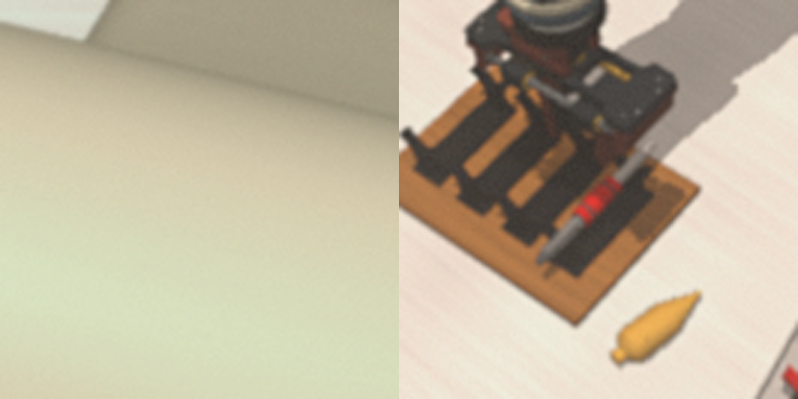

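Red lies in the leftmost black cradle with its sleeve at crop (598,201), where (598,199) was predicted. Green is next.

step_arm --deltas '[[[0.05, 0.519, 0], [0, 0, -0.105], 0.1], [[0.05, 0.519, 0], [0, 0, -0.105], 0.1], [[0.05, 0.519, 0], [0, 0, -0.105], 0.1], [[0.05, 0.519, 0], [0, 0, -0.105], 0.1], [[0.05, 0.519, 0], [0, 0, -0.105], 0.1]]'

```text
t: 7.08
ee_pos: [517.1, 44.2, 146.1]
orientation: [0.364, -3.116, -0.004]
ft_force: [-0.3, -0.4, 0.2]
width: 48.3
grasp_force: 0.0
```

step_arm --deltas '[[[-0.065, 0.542, 0], [0, 0, 0], 0.1], [[-0.065, 0.542, 0], [0, 0, 0], 0.1], [[-0.065, 0.542, 0], [0, 0, 0], 0.1], [[-0.065, 0.542, 0], [0, 0, 0], 0.1], [[-0.065, 0.542, 0], [0, 0, 0], 0.1], [[-0.065, 0.542, 0], [0, 0, 0], 0.1], [[-0.065, 0.542, 0], [0, 0, 0], 0.1]]'

```text
t: 7.67
ee_pos: [501.1, 202.0, 147.0]
orientation: [0.359, -3.119, -0.001]
ft_force: [0.0, -0.3, -0.5]
width: 48.3
grasp_force: 0.0
```

step_arm --deltas '[[[0, 0, 0.1], [0, 0, 0], 0.1], [[0, 0, 0.2], [0, 0, 0], 0.1], [[0, 0, 0.3], [0, 0, 0], 0.1], [[0, 0, 0.37], [0, 0, 0], 0.1], [[0, 0, 0.4], [0, 0, 0], 0.1], [[0, 0, 0.4], [0, 0, 0], 0.1], [[0, 0, 0.4], [0, 0, 0], 0.1], [[0, 0, 0.4], [0, 0, 0], -1], [[0, 0, 0.4], [0, 0, 0], -1], [[0, 0, 0.4], [0, 0, 0], -1], [[0, 0, 0.4], [0, 0, 0], -1], [[0, 0, 0.4], [0, 0, 0], -1], [[0, 0, 0.4], [0, 0, 0], -1], [[0, 0, 0.4], [0, 0, 0], -1], [[0, 0, 0.4], [0, 0, 0], -1]]'

```text
t: 8.92
ee_pos: [502.4, 202.6, 29.1]
orientation: [-0.359, 3.12, 0.001]
ft_force: [1.2, -6.3, 4.7]
width: 19.4
grasp_force: 30.0
```

step_arm --deltas '[[[0, 0, -0.05], [0, 0, 0], -1], [[0, 0, -0.15], [0, 0, 0], -1], [[0, 0, -0.25], [0, 0, 0], -1], [[0, 0, -0.35], [0, 0, 0], -1], [[0, 0, -0.4], [0, 0, 0], -1], [[0, 0, -0.4], [0, 0, 0], -1]]'

```text
t: 9.42
ee_pos: [503.9, 203.7, 152.0]
orientation: [-0.358, 3.114, 0.005]
ft_force: [0.2, 0.3, -0.9]
width: 19.2
grasp_force: 30.0
```

step_arm --deltas '[[[0.065, -0.542, 0], [0, 0, 0.105], -1], [[0.065, -0.542, 0], [0, 0, 0.105], -1], [[0.065, -0.542, 0], [0, 0, 0.105], -1], [[0.065, -0.542, 0], [0, 0, 0.105], -1], [[0.065, -0.542, 0], [0, 0, 0.105], -1]]'

```text
t: 9.83
ee_pos: [519.3, 34.7, 146.8]
orientation: [0.105, -3.138, -0.0]
ft_force: [1.0, -0.5, -1.6]
width: 19.2
grasp_force: 30.0
```

step_arm --deltas '[[[-0.05, -0.721, 0], [0, 0, 0], -1], [[-0.05, -0.721, 0], [0, 0, 0], -1], [[-0.05, -0.721, 0], [0, 0, 0], -1], [[-0.05, -0.721, 0], [0, 0, 0], -1], [[-0.05, -0.721, 0], [0, 0, 0], -1], [[-0.05, -0.721, 0], [0, 0, 0], -1], [[-0.05, -0.721, 0], [0, 0, 0], -1], [[-0.05, -0.721, 0], [0, 0, 0], -1], [[-0.05, -0.721, 0], [0, 0, 0], -1]]'

```text
t: 10.58
ee_pos: [549.2, -173.0, 146.9]
orientation: [0.113, -3.138, -0.004]
ft_force: [-1.0, 0.9, -0.2]
width: 19.6
grasp_force: 30.0
```

step_arm --deltas '[[[0, 0, 0.1], [0, 0, 0], -1], [[0, 0, 0.2], [0, 0, 0], -1], [[0, 0, 0.27], [0, 0, 0], -1], [[0, 0, 0.31], [0, 0, 0], -1], [[0, 0, 0.34], [0, 0, 0], -1], [[0, 0, 0.355], [0, 0, 0], -1], [[0, 0, 0.365], [0, 0, 0], -1], [[0, 0, 0.365], [0, 0, 0], -1], [[0, 0, 0.365], [0, 0, 0], -1]]'

```text
t: 11.33
ee_pos: [551.1, -174.7, 39.3]
orientation: [-0.112, 3.137, 0.001]
ft_force: [-0.2, -0.3, -1.3]
width: 18.9
grasp_force: 30.0
```

step_arm --deltas '[[[0, 0, 0], [0, 0, 0], 0.1], [[0, 0, 0], [0, 0, 0], 0.1], [[0, 0, 0], [0, 0, 0], 0.1], [[0, 0, 0], [0, 0, 0], 0.1], [[0, 0, 0], [0, 0, 0], 0.1], [[0, 0, -0.05], [0, 0, 0], 0.1], [[0, 0, -0.15], [0, 0, 0], 0.1], [[0, 0, -0.25], [0, 0, 0], 0.1], [[0, 0, -0.35], [0, 0, 0], 0.1], [[0, 0, -0.365], [0, 0, 0], 0.1], [[0, 0, -0.365], [0, 0, 0], 0.1]]'

```text
t: 12.25
ee_pos: [551.5, -175.2, 150.1]
orientation: [-0.112, 3.135, -0.0]
ft_force: [-0.6, -0.5, -0.3]
width: 48.1
grasp_force: 0.0
```

```bash
python3 seq.py 550.2 -174.6 488.2 260 554.5 -234.5; python3 seq.py 554.5 -234.5  475.5 318.5 558.7 -294.3
```

```text
(520, 40, 149, 0.229) [0.05, 0.721, -0.0] [-0.0, 0.0, -0.105]
(488.2, 260.0, 149, 0.229) [-0.063, 0.738, -0.0] [-0.0, -0.0, -0.0]
(488.2, 260.0, 29, 0.229) [-0.0, -0.0, 0.4] [-0.0, -0.0, -0.0]
(488.2, 260.0, 149, 0.229) [-0.0, -0.0, -0.4] [-0.0, -0.0, -0.0]
(520, 40, 149, 0.071) [0.063, -0.738, 0.0] [-0.0, 0.0, 0.105]
(554.5, -234.5, 149, 0.071) [-0.05, -0.921, 0.0] [0.0, 0.0, -0.0]
(554.5, -234.5, 39.5, 0.071) [-0.0, -0.0, 0.365] [0.0, 0.0, -0.0]
(520, 40, 149, 0.229) [0.05, 0.921, -0.0] [-0.0, 0.0, -0.105]
(475.5, 318.5, 149, 0.229) [-0.066, 0.938, -0.0] [-0.0, -0.0, -0.0]
(475.5, 318.5, 29, 0.229) [0.0, -0.0, 0.4] [-0.0, -0.0, -0.0]
(475.5, 318.5, 149, 0.229) [0.0, -0.0, -0.4] [-0.0, -0.0, -0.0]
(520, 40, 149, 0.071) [0.066, -0.938, 0.0] [-0.0, 0.0, 0.105]
(558.7, -294.3, 149, 0.071) [-0.05, -1.121, 0.0] [0.0, 0.0, -0.0]
(558.7, -294.3, 39.5, 0.071) [0.0, 0.0, 0.365] [0.0, 0.0, -0.0]
```

Now yellow.

step_arm --deltas '[[[0.05, 0.721, 0], [0, 0, -0.105], 0.1], [[0.05, 0.721, 0], [0, 0, -0.105], 0.1], [[0.05, 0.721, 0], [0, 0, -0.105], 0.1], [[0.05, 0.721, 0], [0, 0, -0.105], 0.1], [[0.05, 0.721, 0], [0, 0, -0.105], 0.1], [[0.05, 0.721, 0], [0, 0, -0.105], 0.1]]'

```text
t: 12.75
ee_pos: [517.3, 44.4, 146.4]
orientation: [0.363, -3.117, -0.004]
ft_force: [0.5, -0.1, -0.7]
width: 48.3
grasp_force: 0.0
```

step_arm --deltas '[[[-0.063, 0.738, 0], [0, 0, 0], 0.1], [[-0.063, 0.738, 0], [0, 0, 0], 0.1], [[-0.063, 0.738, 0], [0, 0, 0], 0.1], [[-0.063, 0.738, 0], [0, 0, 0], 0.1], [[-0.063, 0.738, 0], [0, 0, 0], 0.1], [[-0.063, 0.738, 0], [0, 0, 0], 0.1], [[-0.063, 0.738, 0], [0, 0, 0], 0.1], [[-0.063, 0.738, 0], [0, 0, 0], 0.1], [[-0.063, 0.738, 0], [0, 0, 0], 0.1]]'

```text
t: 13.5
ee_pos: [487.6, 258.4, 147.5]
orientation: [0.358, -3.12, -0.001]
ft_force: [0.8, 0.0, -0.4]
width: 48.0
grasp_force: 0.0
```

step_arm --deltas '[[[0, 0, 0.1], [0, 0, 0], 0.1], [[0, 0, 0.2], [0, 0, 0], 0.1], [[0, 0, 0.3], [0, 0, 0], 0.1], [[0, 0, 0.37], [0, 0, 0], 0.1], [[0, 0, 0.4], [0, 0, 0], 0.1], [[0, 0, 0.4], [0, 0, 0], 0.1], [[0, 0, 0.4], [0, 0, 0], 0.1], [[0, 0, 0.4], [0, 0, 0], -1], [[0, 0, 0.4], [0, 0, 0], -1], [[0, 0, 0.4], [0, 0, 0], -1], [[0, 0, 0.4], [0, 0, 0], -1], [[0, 0, 0.4], [0, 0, 0], -1], [[0, 0, 0.4], [0, 0, 0], -1], [[0, 0, 0.4], [0, 0, 0], -1], [[0, 0, 0.4], [0, 0, 0], -1]]'

```text
t: 14.75
ee_pos: [488.3, 260.7, 29.1]
orientation: [-0.358, 3.12, 0.003]
ft_force: [-2.5, 2.0, 6.2]
width: 19.0
grasp_force: 30.0
```

step_arm --deltas '[[[0, 0, -0.05], [0, 0, 0], -1], [[0, 0, -0.15], [0, 0, 0], -1], [[0, 0, -0.25], [0, 0, 0], -1], [[0, 0, -0.35], [0, 0, 0], -1], [[0, 0, -0.4], [0, 0, 0], -1], [[0, 0, -0.4], [0, 0, 0], -1]]'

```text
t: 15.25
ee_pos: [489.9, 260.8, 151.8]
orientation: [-0.358, 3.115, 0.005]
ft_force: [-0.4, -0.1, -1.0]
width: 19.3
grasp_force: 30.0
```

step_arm --deltas '[[[0.063, -0.738, 0], [0, 0, 0.105], -1], [[0.063, -0.738, 0], [0, 0, 0.105], -1], [[0.063, -0.738, 0], [0, 0, 0.105], -1], [[0.063, -0.738, 0], [0, 0, 0.105], -1], [[0.063, -0.738, 0], [0, 0, 0.105], -1], [[0.063, -0.738, 0], [0, 0, 0.105], -1], [[0.063, -0.738, 0], [0, 0, 0.105], -1]]'

```text
t: 15.83
ee_pos: [519.1, 36.8, 146.6]
orientation: [0.106, -3.138, -0.001]
ft_force: [0.3, 0.3, -1.3]
width: 19.1
grasp_force: 30.0
```

step_arm --deltas '[[[-0.05, -0.921, 0], [0, 0, 0], -1], [[-0.05, -0.921, 0], [0, 0, 0], -1], [[-0.05, -0.921, 0], [0, 0, 0], -1], [[-0.05, -0.921, 0], [0, 0, 0], -1], [[-0.05, -0.921, 0], [0, 0, 0], -1], [[-0.05, -0.921, 0], [0, 0, 0], -1], [[-0.05, -0.921, 0], [0, 0, 0], -1], [[-0.05, -0.921, 0], [0, 0, 0], -1], [[-0.05, -0.921, 0], [0, 0, 0], -1], [[-0.05, -0.921, 0], [0, 0, 0], -1], [[-0.05, -0.921, 0], [0, 0, 0], -1]]'

```text
t: 16.75
ee_pos: [553.9, -232.6, 146.8]
orientation: [0.114, -3.138, -0.004]
ft_force: [-0.9, 0.7, -1.5]
width: 19.3
grasp_force: 30.0
```

step_arm --deltas '[[[0, 0, 0.1], [0, 0, 0], -1], [[0, 0, 0.2], [0, 0, 0], -1], [[0, 0, 0.27], [0, 0, 0], -1], [[0, 0, 0.31], [0, 0, 0], -1], [[0, 0, 0.34], [0, 0, 0], -1], [[0, 0, 0.355], [0, 0, 0], -1], [[0, 0, 0.365], [0, 0, 0], -1], [[0, 0, 0.365], [0, 0, 0], -1], [[0, 0, 0.365], [0, 0, 0], -1]]'

```text
t: 17.5
ee_pos: [555.3, -234.7, 39.3]
orientation: [-0.112, 3.138, 0.001]
ft_force: [0.7, -0.3, -1.1]
width: 19.3
grasp_force: 30.0
```

step_arm --deltas '[[[0, 0, 0], [0, 0, 0], 0.1], [[0, 0, 0], [0, 0, 0], 0.1], [[0, 0, 0], [0, 0, 0], 0.1], [[0, 0, 0], [0, 0, 0], 0.1], [[0, 0, 0], [0, 0, 0], 0.1], [[0, 0, -0.05], [0, 0, 0], 0.1], [[0, 0, -0.15], [0, 0, 0], 0.1], [[0, 0, -0.25], [0, 0, 0], 0.1], [[0, 0, -0.35], [0, 0, 0], 0.1], [[0, 0, -0.365], [0, 0, 0], 0.1], [[0, 0, -0.365], [0, 0, 0], 0.1]]'

```text
t: 18.42
ee_pos: [555.8, -235.2, 150.1]
orientation: [-0.112, 3.135, -0.001]
ft_force: [0.1, -0.2, -0.9]
width: 48.6
grasp_force: 0.0
```

step_arm --deltas '[[[0.05, 0.921, 0], [0, 0, -0.105], 0.1], [[0.05, 0.921, 0], [0, 0, -0.105], 0.1], [[0.05, 0.921, 0], [0, 0, -0.105], 0.1], [[0.05, 0.921, 0], [0, 0, -0.105], 0.1], [[0.05, 0.921, 0], [0, 0, -0.105], 0.1], [[0.05, 0.921, 0], [0, 0, -0.105], 0.1], [[0.05, 0.921, 0], [0, 0, -0.105], 0.1], [[0.05, 0.921, 0], [0, 0, -0.105], 0.1]]'

```text
t: 19.08
ee_pos: [517.7, 44.0, 146.5]
orientation: [0.364, -3.117, -0.004]
ft_force: [-0.4, 0.6, 0.0]
width: 48.1
grasp_force: 0.0
```

step_arm --deltas '[[[-0.066, 0.938, 0], [0, 0, 0], 0.1], [[-0.066, 0.938, 0], [0, 0, 0], 0.1], [[-0.066, 0.938, 0], [0, 0, 0], 0.1], [[-0.066, 0.938, 0], [0, 0, 0], 0.1], [[-0.066, 0.938, 0], [0, 0, 0], 0.1], [[-0.066, 0.938, 0], [0, 0, 0], 0.1], [[-0.066, 0.938, 0], [0, 0, 0], 0.1], [[-0.066, 0.938, 0], [0, 0, 0], 0.1], [[-0.066, 0.938, 0], [0, 0, 0], 0.1], [[-0.066, 0.938, 0], [0, 0, 0], 0.1], [[-0.066, 0.938, 0], [0, 0, 0], 0.1]]'

```text
t: 20.0
ee_pos: [475.1, 316.9, 147.7]
orientation: [0.356, -3.12, -0.001]
ft_force: [0.7, 0.3, 0.6]
width: 48.2
grasp_force: 0.0
```

step_arm --deltas '[[[0, 0, 0.1], [0, 0, 0], 0.1], [[0, 0, 0.2], [0, 0, 0], 0.1], [[0, 0, 0.3], [0, 0, 0], 0.1], [[0, 0, 0.37], [0, 0, 0], 0.1], [[0, 0, 0.4], [0, 0, 0], 0.1], [[0, 0, 0.4], [0, 0, 0], 0.1], [[0, 0, 0.4], [0, 0, 0], 0.1], [[0, 0, 0.4], [0, 0, 0], -1], [[0, 0, 0.4], [0, 0, 0], -1], [[0, 0, 0.4], [0, 0, 0], -1], [[0, 0, 0.4], [0, 0, 0], -1], [[0, 0, 0.4], [0, 0, 0], -1], [[0, 0, 0.4], [0, 0, 0], -1], [[0, 0, 0.4], [0, 0, 0], -1], [[0, 0, 0.4], [0, 0, 0], -1]]'

```text
t: 21.25
ee_pos: [475.6, 319.4, 29.2]
orientation: [-0.359, 3.12, 0.004]
ft_force: [-1.9, 1.7, 6.5]
width: 19.4
grasp_force: 30.0
```

```bash
python3 look.py a5 555 -200 57
python3 - <<'E'
import numpy as np,pickle
from seq import r
E
sed -i 's/(520,40,149,.071),/(520,-20,149,.071),/' seq.py; python3 seq.py 554.5 -234.5 475.5 318.5 558.7 -294.3|tail -3
```

```text
[475.6 319.4  29.2] [-0.359  3.12   0.004] 21.25 19.4 [-1.9  1.7  6.5]
top TCP px [414.4 138.6] crop origin 348 72
scene TCP px [227.4 198.8] crop origin 161 132
(520, -20, 149, 0.071) [0.111, -1.133, 0.0] [-0.0, 0.0, 0.105]
(558.7, -294.3, 149, 0.071) [-0.064, -0.921, 0.0] [0.0, 0.0, -0.0]
(558.7, -294.3, 39.5, 0.071) [0.0, -0.0, 0.365] [0.0, 0.0, -0.0]Traceback (most recent call last):
  File "<stdin>", line 2, in <module>
  File "seq.py", line 7, in <module>
    pickle.dump((np.array([a[0],a[1],149.]),r(.071).as_matrix()),open("cmd.pkl","wb"))
                           ~^^^
IndexError: list index out of range
```

View pics/a5.png

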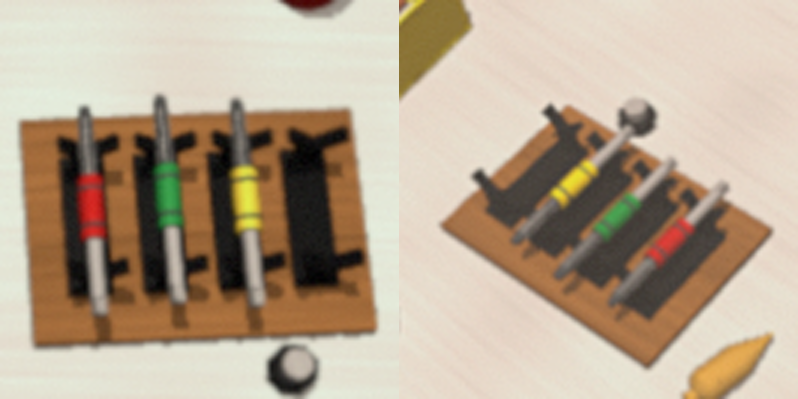

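The rack shows red, green and yellow seated, sleeves at crop (91,208), (168,195) and (246,198). Green looks a little far lengthwise, so I'll measure.

```bash
cat > meas.py <<'E'
from workcell import *
from h import *
R=pickle.load(open("R.pkl","rb"))["rack"]
hue={"blue":(100,125),"yellow":(20,33),"green":(45,85),"red":(0,8)}
ims={c:get_image(c) for c in("top","scene")}
for k,y in(("red",90),("green",30),("yellow",-30),("blue",-90)):
    q=[]
    for c in ims:
        # local L-x of the sleeve: pixels' extent along the projected axis, ends from the 1/99 percentiles
        e=proj(ims[c],world(R,[[0,y,57],[-30,y,57],[30,y,57]]))
        h=cv2.cvtColor(ims[c]["pixels"],cv2.COLOR_RGB2HSV)
        m=(h[...,0]>=hue[k][0])&(h[...,0]<=hue[k][1])&(h[...,1]>90);yy,xx=np.nonzero(m);s=np.hypot(xx-e[0,0],yy-e[0,1])<17
        if s.sum()<20: print(k,c,"none");continue
        P=np.c_[xx,yy][s];u=(e[2]-e[1]);l=np.linalg.norm(u);t=(P-e[0])@u/l/l*60;n=(P-e[0])@[-u[1],u[0]]/l/l*60
        print(k,c,"x ends",np.percentile(t,[1,99]).round(1),"mid",np.percentile(t,[1,99]).mean().round(1),"across",np.median(n).round(1),s.sum())
E
python3 meas.py
```

```text
red top x ends [-25.7  29.2] mid 1.7 across 1.0 226
red scene x ends [-28.1  24.4] mid -1.8 across 0.9 134
green top x ends [-16.3  34.4] mid 9.0 across 0.5 187
green scene x ends [-18.3  29.5] mid 5.6 across 0.8 81
yellow top x ends [-23.3  30.8] mid 3.7 across 0.3 228
yellow scene x ends [-26.7  26.8] mid 0.1 across 0.3 151
blue top none
blue scene none
```

step_arm --deltas '[[[0, 0, -0.05], [0, 0, 0], -1], [[0, 0, -0.15], [0, 0, 0], -1], [[0, 0, -0.25], [0, 0, 0], -1], [[0, 0, -0.35], [0, 0, 0], -1], [[0, 0, -0.4], [0, 0, 0], -1], [[0, 0, -0.4], [0, 0, 0], -1]]'

```text
t: 21.95
ee_pos: [477.0, 319.6, 151.9]
orientation: [-0.358, 3.115, 0.006]
ft_force: [0.8, -0.4, -1.8]
width: 19.5
grasp_force: 30.0
```

```bash
sed -i 's/(520,-20,149,.071),/(520,40,149,.071),(540,-150,149,.071),/' seq.py; python3 seq.py 554.5 -234.5 475.5 318.5 555.7 -294.5|tail -4
```

```text
(520, 40, 149, 0.071) [0.066, -0.938, 0.0] [-0.0, 0.0, 0.105]
(540, -150, 149, 0.071) [-0.022, -0.637, 0.0] [0.0, 0.0, -0.0]
(555.7, -294.5, 149, 0.071) [-0.018, -0.484, 0.0] [0.0, 0.0, -0.0]
(555.7, -294.5, 39.5, 0.071) [0.0, 0.0, 0.365] [0.0, 0.0, -0.0]
```

step_arm --deltas '[[[0.066, -0.938, 0], [0, 0, 0.105], -1], [[0.066, -0.938, 0], [0, 0, 0.105], -1], [[0.066, -0.938, 0], [0, 0, 0.105], -1], [[0.066, -0.938, 0], [0, 0, 0.105], -1], [[0.066, -0.938, 0], [0, 0, 0.105], -1], [[0.066, -0.938, 0], [0, 0, 0.105], -1], [[0.066, -0.938, 0], [0, 0, 0.105], -1], [[0.066, -0.938, 0], [0, 0, 0.105], -1], [[0.066, -0.938, 0], [0, 0, 0.105], -1]]'

```text
t: 22.7
ee_pos: [518.9, 38.2, 146.6]
orientation: [0.106, -3.137, -0.002]
ft_force: [-0.3, 1.2, -1.3]
width: 19.3
grasp_force: 30.0
```

step_arm --deltas '[[[-0.022, -0.637, 0], [0, 0, 0], -1], [[-0.022, -0.637, 0], [0, 0, 0], -1], [[-0.022, -0.637, 0], [0, 0, 0], -1], [[-0.022, -0.637, 0], [0, 0, 0], -1], [[-0.022, -0.637, 0], [0, 0, 0], -1], [[-0.022, -0.637, 0], [0, 0, 0], -1]]'

```text
t: 23.2
ee_pos: [540.5, -153.0, 146.9]
orientation: [-0.108, 3.14, 0.001]
ft_force: [0.2, 0.4, -1.1]
width: 19.2
grasp_force: 30.0
```

step_arm --deltas '[[[-0.018, -0.484, 0], [0, 0, 0], -1], [[-0.018, -0.484, 0], [0, 0, 0], -1], [[-0.018, -0.484, 0], [0, 0, 0], -1], [[-0.018, -0.484, 0], [0, 0, 0], -1], [[-0.018, -0.484, 0], [0, 0, 0], -1], [[-0.018, -0.484, 0], [0, 0, 0], -1], [[-0.018, -0.484, 0], [0, 0, 0], -1]]'

```text
t: 23.78
ee_pos: [555.3, -292.3, 146.5]
orientation: [0.114, -3.138, -0.005]
ft_force: [-0.1, -0.7, -1.7]
width: 19.3
grasp_force: 30.0
```

step_arm --deltas '[[[0, 0, 0.1], [0, 0, 0], -1], [[0, 0, 0.2], [0, 0, 0], -1], [[0, 0, 0.27], [0, 0, 0], -1], [[0, 0, 0.31], [0, 0, 0], -1], [[0, 0, 0.34], [0, 0, 0], -1], [[0, 0, 0.355], [0, 0, 0], -1], [[0, 0, 0.365], [0, 0, 0], -1], [[0, 0, 0.365], [0, 0, 0], -1], [[0, 0, 0.365], [0, 0, 0], -1]]'

```text
t: 24.53
ee_pos: [556.6, -294.9, 39.3]
orientation: [-0.112, 3.137, 0.0]
ft_force: [1.6, -0.3, -1.1]
width: 19.2
grasp_force: 30.0
```

Release, rise, and move clear (up and toward the left) so the cameras can see.

step_arm --deltas '[[[0, 0, 0], [0, 0, 0], 0.1], [[0, 0, 0], [0, 0, 0], 0.1], [[0, 0, 0], [0, 0, 0], 0.1], [[0, 0, 0], [0, 0, 0], 0.1], [[0, 0, 0], [0, 0, 0], 0.1], [[0, 0, -0.05], [0, 0, 0], 0.1], [[0, 0, -0.15], [0, 0, 0], 0.1], [[0, 0, -0.25], [0, 0, 0], 0.1], [[0, 0, -0.35], [0, 0, 0], 0.1], [[0, 0, -0.4], [0, 0, 0], 0.1], [[0, 0, -0.4], [0, 0, 0], 0.1]]'

```text
t: 25.45
ee_pos: [557.8, -295.8, 162.3]
orientation: [-0.112, 3.134, -0.003]
ft_force: [0.5, -0.4, -0.4]
width: 48.2
grasp_force: 0.0
```

step_arm --deltas '[[[0.1, 0.99, -0.2], [0, 0, 0], 0.1], [[0.1, 0.99, -0.2], [0, 0, 0], 0.1], [[0.1, 0.99, -0.2], [0, 0, 0], 0.1], [[0.1, 0.99, -0.2], [0, 0, 0], 0.1], [[0.1, 0.99, -0.2], [0, 0, 0], 0.1], [[0.1, 0.99, -0.2], [0, 0, 0], 0.1], [[0.1, 0.99, -0.2], [0, 0, 0], 0.1], [[0.1, 0.99, -0.2], [0, 0, 0], 0.1], [[0.1, 0.99, -0.2], [0, 0, 0], 0.1]]'

```text
t: 26.2
ee_pos: [503.9, 1.9, 218.3]
orientation: [0.118, -3.139, -0.003]
ft_force: [0.6, 0.4, 0.2]
width: 47.8
grasp_force: 0.0
```

step_arm --deltas '[[[0.1, 0.9, 0], [0, 0, 0], 0.1], [[0.1, 0.9, 0], [0, 0, 0], 0.1], [[0.1, 0.9, 0], [0, 0, 0], 0.1], [[0.1, 0.9, 0], [0, 0, 0], 0.1], [[0.1, 0.9, 0], [0, 0, 0], 0.1], [[0.1, 0.9, 0], [0, 0, 0], 0.1], [[0.1, 0.9, 0], [0, 0, 0], 0.1], [[0.1, 0.9, 0], [0, 0, 0], 0.1], [[0.1, 0.9, 0], [0, 0, 0], 0.1]]'

```text
t: 26.95
ee_pos: [455.6, 266.2, 217.7]
orientation: [0.114, -3.138, -0.0]
ft_force: [0.1, -0.6, -0.1]
width: 48.3
grasp_force: 0.0
```

```bash
python3 meas.py; python3 look.py a6 555 -200 57
```

```text
red top x ends [-25.9  29.2] mid 1.6 across 1.0 229
red scene x ends [-28.1  24.4] mid -1.8 across 0.9 134
green top x ends [-16.3  34.4] mid 9.1 across 0.6 188
green scene x ends [-18.3  29.5] mid 5.6 across 0.7 80
yellow top x ends [-23.3  30.7] mid 3.7 across 0.3 230
yellow scene x ends [-26.7  26.9] mid 0.1 across 0.3 150
blue top x ends [-20.   32.3] mid 6.1 across -0.2 193
blue scene x ends [-21.4  27.3] mid 3.0 across 1.3 70
[455.8 265.  218.1] [ 1.100e-01 -3.139e+00 -1.000e-03] 27.05 48.9 [-0.2 -0.2 -0.2]
top TCP px [414.4 138.6] crop origin 348 72
scene TCP px [227.4 198.8] crop origin 161 132
```

View pics/a6.png

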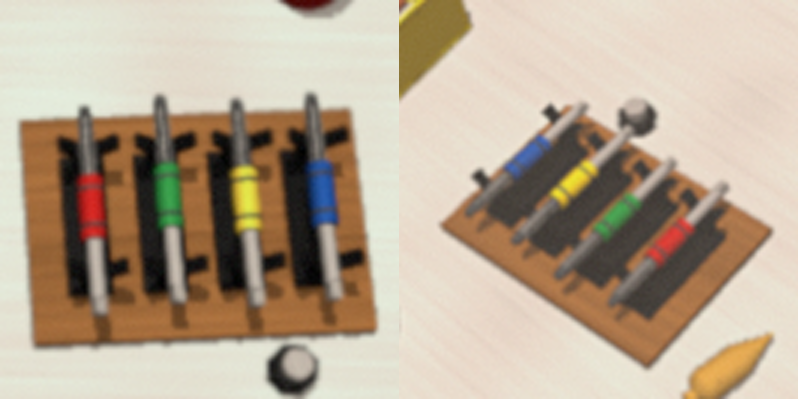

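All four are seated with red (91,208), green (168,195), yellow (246,198) and blue (322,192) from left to right, the mirrored order. Lengthwise offsets are about 9 mm at most against 15 mm allowed, and across the row about 1 mm. Handing in.

```bash
python3 -c "
from workcell import *
print(close_job())"
```

```text
the job is handed in; nothing more can be done
None
```

I moved all four reamers into the rack in mirrored order (red, green, yellow, blue from the left), seated and within tolerance by my camera measurements; the job was handed in at about 27 s and returned no verdict.

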